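Nip up a worktop lipping: packing block in, four clicks of the clamp lever, hold

ROBOT

A 7-joint arm with a two-finger parallel gripper is mounted at the origin on the work surface. World frame = base frame: x ahead of the robot, y to its left, z up, the work surface at z = 0. Lengths are in m, angles in rad, forces in N, time in s.
With the tool pointing down it reaches from about 0.4 to 0.9 m from the base axis. Payload 5.6 kg.
Tool frame: the origin (TCP) lies midway between the tips of the shut fingers; the grasp point (between the pads) lies 19 mm behind it; z points along the fingers, y is the line along which they close (so a half turn about z gives the same grasp; the last joint's range is limited). The gripper opens to 92 mm and grips with 3 to 60 N. Pads are 20 mm wide; open, the fingers measure 128 mm over their backs; the gripper's body (75 mm by 189 mm) begins 69 mm behind the grasp point.
Start: joints at [-1.211, 0.468, -0.012, 1.603, 0.006, 1.071, -0.056], TCP at [0.255, 0.598, 0.215] pointing down, gripper open.
Joint ranges: [-2.53, 2.53], [-0.31, 2.02], [-1.57, 1.55], [0.28, 2.44], [-1.29, 4.43], [0.15, 1.84], [-2.92, 2.92]. Speed limits (rad/s): [2.57, 2.57, 3.14, 3.14, 3.14, 3.14, 3.14].

INTERFACE

Orientations are given as a unit quaternion [x, y, z, w].
In Python, from bench import robot gives the robot as it stands. The module is installed in compiled form; this text tells all that it offers. Calls block until the motion is done:
- robot.movep(position, orientation): joint-space move of the TCP to a pose.
- robot.servo_line(position, rot=None, feed=0.15, threshold=None): straight line of the TCP; rot=None keeps the orientation; feed is the mean speed in m/s. With threshold (N) it stops when the force on the tool has changed by that much, and returns True; else False.
- robot.move_j(angles): joint-space move.
- robot.release() and robot.grab(squeeze=None): open the fingers fully, or close them until they stop; squeeze is the grip in N (None keeps the last).
- robot.sleep(seconds).
- robot.solve_ik(position, orientation): joint angles nearest the present ones, or None.
- robot.get_state(): the state.
- robot.read_camera(name): name is "scene" or "top" or "wrist"; returns the picture (384x512x3 uint8, red, green, blue); there is no depth.
- robot.calibration(name): a dict with "K" (3x3 intrinsics, pixels), "dist_coeffs" ([k1, k2, p1, p2, k3] as OpenCV has them; the pictures are not rectified), "R" (3x3) and "t" (3): a world point X has camera coordinates R X + t. Camera axes: x right, y down, z forward; pixel columns grow to the right and rows downward; lengths in m; the calibration is good to about 2 mm. A picture is of the moment at which its call begins: read the wrist's pose just before it. calibration takes no time and is no camera call; for the wrist camera it gives the pose at the moment of the call.
A pose or a line that the arm cannot do raises robot.Unreachable and nothing moves.
- robot.hand_in(): hands the job in; it is judged then, once.
Trained networks look in the newest picture that a camera, given by its name, has taken for a name from the list of things; names that differ only in an ending like _2 or _b are one class to them, and where a whole thing is asked for, a point or a joint stands for the part that bears it (a point fixed in the world has none). Each returns a list of dicts, best first, with "score" (0 to 1); they miss things now and then, are a little off and sometimes report something else, mostly with a low value. They report only what shows in the picture. A call takes as long as a camera call. They do not tell look-alikes from the thing itself.
- robot.recognise(query, camera): "rect" ([centre column, centre row, width, height] in pixels, round what is visible of it).
- robot.landmark_of(query, camera): "location" ([column, row] in pixels: a listed point, or the origin of a listed thing).
The state is a dict: "t": time; "joint_pos": joint angles; "qd": joint speeds; "joint_torque": joint torques, N m; "position": TCP position; "tcp_rot": TCP orientation; "contact_force": force on the tool from outside, world axes, zero at the start; "moment": the same for the moment, N m; "gripper_width": opening from 0.0 (shut) to 1.0 (fully open); "gripper_force": force on a finger pad.
Only numpy, scipy, OpenCV 4.12 (cv2) and the standard library are available. Lean on these libraries where they do the work, as an engineer would, in place of code of your own. Each camera call takes 0.05 s, during which the arm holds its last target. There are 200 camera calls.

TASK

The oak lipping on this worktop offcut has to be nipped up in the lever clamp. Stand the loose wooden packing block on end on the clamp's rail, centred on it, in the gap between the lipping and the clamp's black pad, and let go of it; then press the red ratchet lever down exactly four clicks, no further because it cannot be backed off, and finish with your hand still bearing on the lever, holding it at the fourth click while I check the edge. Leave the try square, the tape measure and the glue bottle where they are.

Things in the scene. Friction and masses are not known exactly. Their poses are not given: they have to be found in the camera images.
- job: Worktop offcut in its bar clamp, all fixed to the bench. Origin: on the bench under the rail's centre line, straight below the outer face of the oak lipping. y runs along the rail from the offcut towards the lever, x along the lipping, z up. Offcut: x -130 to 130, y -206 to 0 mm with its 6 mm lipping, top at z = 60. Aluminium rail: 30 wide, top at z = 22, y -270 to 220
- gap_floor (a point): Point on the rail's top (22 mm above the bench), 19 mm from the lipping: where the middle of the block's underside belongs. The gap runs along job's y from the lipping to the pad: 41.5 mm less 14 mm per rad of lever angle, so 39 to 41.5 mm at the start. Axes as job's
- pad: Black rubber pad, 30 mm across, 6 thick, its axis 47 mm above the bench. Origin: middle of the face that looks at the lipping; y away from the lipping. The lever drives it towards the lipping by 14 mm per rad; with the block in, it is tight from about the second click and then yields by 1 mm per 2.5 N
- block_mid (a point): Centre of the loose softwood packing block, standing on end: 48 (its x) by 34 (its y) by 60 high (its z), about 60 g. The 34 mm way goes into the gap, so its x lies along job's x (either way round)
- lever (a joint): Angle of the red ratchet lever, rad: 0 = fully raised, 65 degrees above level, leaning away from the offcut; grows as it is pressed down and outward; stop at 1.25. Starts between 0 and 0.18, loose, and stays where left; teeth begin at 0.2. Clicks at 0.38, 0.55, 0.72, 0.89 (fourth), 1.06 (fifth), each within 0.02. It cannot go back over a tooth; let go after the fourth it rests at 0.88
- pawl (a joint): Lift of the small brass pawl under the lever's steel toothed quadrant, rad: near 0 before a tooth, climbs to 0.1 on it, drops back to about 0 at the click. Push needed square to the lever at its grip: 2 to 3 N while loose, 6 N before the first click, about 9 N before the fourth; it falls to nearly nothing as the lever clicks and is back within 0.05 rad
- lever_pivot (a point): Middle of the lever's axle, at x = 0, y = 100, z = 100 mm in job; the lever turns about job's x axis. The grey head round it is at most 38 wide, y 55 to 149, top at z = 115 beside the lever; the toothed quadrant (radius 50) and pawl are on its +x side, x 16 to 24. Axes as job's
- lever_grip (a point): Middle of the lever's ribbed grip, 95 mm from the axle along the lever. The grip is 24 wide (along job's x), 16 thick, and reaches from 51 to 125 mm from the axle; its raised end stands up to 218 mm above the bench, so carry the block higher
- square: Try square lying on the offcut (bystander): dark wooden stock 100 x 20 x 16, steel blade 150 x 34; origin between them underneath
- tape: Yellow tape measure case standing on the bench (bystander), 66 x 38 x 60; origin under its middle
- glue: White glue bottle with a red cap (bystander), 60 across, 170 tall; origin under its middle
Mind the look-alikes: they are no part of the job. Of the things like the part that bears block_mid, leave any that is green, pink or purple; of the rest the larger one is meant.

How it is judged:
On the way, in this order (a step that is already met when the one before it is completed fails the run):
1. the packing block stands upright on the rail in the gap between lipping and pad, let go, while the lever has not yet clicked (x of block_mid in the frame of job between -0.012 and 0.012 m and y of block_mid in the frame of job between 0.014 and 0.027 m and z of block_mid in the frame of job between 0.047 and 0.057 m and angle between block_mid's own z axis and vertical below 0.1 rad and value of joint lever below 0.38 rad and contact force between the fingers and block below 0.1 N), for 0.2 s.
2. the lever has been pressed past its first click with the block in the gap (x of block_mid in the frame of job between -0.012 and 0.012 m and y of block_mid in the frame of job between 0.014 and 0.027 m and z of block_mid in the frame of job between 0.047 and 0.057 m and angle between block_mid's own z axis and vertical below 0.1 rad and value of joint lever above 0.42 rad).
At the end, for the whole second after the job is handed in: lever still at its fourth click (0.87 to 1.03 rad), fingers bearing on it by over 2 N; block untouched, upright within 0.1 rad, centre within 12 mm of the rail's centre line and 14 to 22 mm from the lipping, pad pressing it over 4 N; square, tape, glue moved under 20 mm (x of block_mid in the frame of job between -0.012 and 0.012 m and y of block_mid in the frame of job between 0.014 and 0.022 m and z of block_mid in the frame of job between 0.047 and 0.057 m and angle between block_mid's own z axis and vertical below 0.1 rad and value of joint lever between 0.87 and 1.03 rad and velocity of joint lever between -0.1 and 0.1 rad/s and contact force between pad and block above 4 N and contact force between the fingers and lever above 2 N and contact force between the fingers and block below 0.1 N and distance of each of square, tape, glue from where it was at the start of the episode below 0.02 m); the arm keeps its last pose, push and grip.
It fails at once if the lever goes over a fifth click (value of joint lever above 1.06 rad).
It fails at once if the try square is disturbed (distance of square from where it was at the start of the episode above 0.02 m).
It fails at once if the tape measure is disturbed (distance of tape from where it was at the start of the episode above 0.02 m).
It fails at once if the glue bottle is disturbed (distance of glue from where it was at the start of the episode above 0.02 m).
It also fails if it takes over 69 s, if anything falls off the work surface, if the arm or the gripper's body presses on something with over 40 N, if the wrist force passes 120 N, or if a joint passes its speed limit or range.

## Working session

There is one attempt and no reset: what is moved stays moved. The work goes in short steps, each a Python script; the robot and the scene stay as the last script left them, time stands still between calls to the robot, and variables do not carry over. Pictures are saved under pics/ and viewed, at most 10 in all, crops included, and the job is handed in when it is done.

```bash
mkdir -p pics; python3 - <<'E'
from bench import robot
import cv2,numpy as np
for c in ["scene","top"]:
    im=robot.read_camera(c); cv2.imwrite(f"pics/{c}0.png",cv2.resize(im[:,:,::-1],(800,600)))
    k=robot.calibration(c); print(c,np.round(k["K"],1).tolist(),np.round(k["R"],3).tolist(),np.round(k["t"],3),np.round(k["dist_coeffs"],3))
    for q in ["job","gap_floor","pad","block_mid","lever_pivot","lever_grip","square","tape","glue"]:
        print(q,[(np.round(d["location"],1).tolist(),round(d["score"],2)) for d in robot.landmark_of(q,c)])
    print([(np.round(d["rect"],1).tolist(),round(d["score"],2)) for d in robot.recognise("block_mid",c)])
s=robot.get_state();print(s)
E
```

```text
scene [[451.3, 0.0, 250.2], [0.0, 451.3, 194.0], [0.0, 0.0, 1.0]] [[-0.158, 0.987, 0.018], [0.716, 0.127, -0.687], [-0.68, -0.096, -0.727]] [-1.000e-03 -3.200e-01  1.553e+00] [-0.097  0.     0.     0.     0.   ]
job [([150.1, 224.0], 0.75)]
gap_floor [([155.9, 221.0], 0.61)]
pad [([160.3, 218.5], 0.52)]
block_mid [([346.6, 197.5], 0.9), ([342.8, 172.9], 0.78), ([342.1, 226.9], 0.72), ([381.4, 196.9], 0.6), ([188.8, 204.4], 0.54), ([311.5, 195.3], 0.46), ([149.0, 228.1], 0.29)]
lever_pivot [([176.4, 219.6], 0.85)]
lever_grip [([190.7, 204.8], 0.75)]
square [([110.7, 194.9], 0.67)]
tape [([338.1, 266.7], 0.6)]
glue [([305.8, 318.5], 0.78)]
[([379.6, 199.1, 12.5, 17.9], 0.78), ([347.6, 196.6, 25.7, 24.0], 0.76), ([341.3, 173.2, 18.2, 30.5], 0.76), ([344.8, 223.0, 24.8, 24.2], 0.65), ([313.5, 198.9, 16.7, 16.6], 0.51), ([140.9, 213.1, 173.8, 113.9], 0.17)]
top [[390.6, 0.0, 256.0], [0.0, 390.6, 193.9], [0.0, 0.0, 1.0]] [[0.019, -1.0, -0.006], [-0.998, -0.019, -0.054], [0.053, 0.007, -0.999]] [0.056 0.567 0.981] [-0.059  0.     0.     0.     0.   ]
job [([345.3, 184.1], 0.69)]
gap_floor [
[... 529 characters left out ...]
int_pos': array([-1.21100615,  0.4674901 , -0.01160441,  1.60268279,  0.00596514,
        1.07143913, -0.05627953]), 'qd': array([-0.00046531,  0.00092347,  0.00120059, -0.00135358, -0.00110922,
       -0.00057446, -0.00041437]), 'joint_torque': array([ 1.82544304e-04, -5.20440638e+01, -1.21829330e-02, -2.44058222e+01,
       -5.66621858e-02,  1.14001200e-02,  2.31753091e-05]), 'position': array([0.25482132, 0.59797244, 0.21460592]), 'tcp_rot': array([2.00067637e-01, 9.79782088e-01, 6.97607874e-06, 4.74646402e-06]), 'contact_force': array([0.2392764 , 0.14797247, 0.12060151]), 'moment': array([ 0.05242325,  0.01984434, -0.01249157]), 'gripper_force': 0.0, 'gripper_width': 0.9969655644353439}
```

View pics/scene0.png

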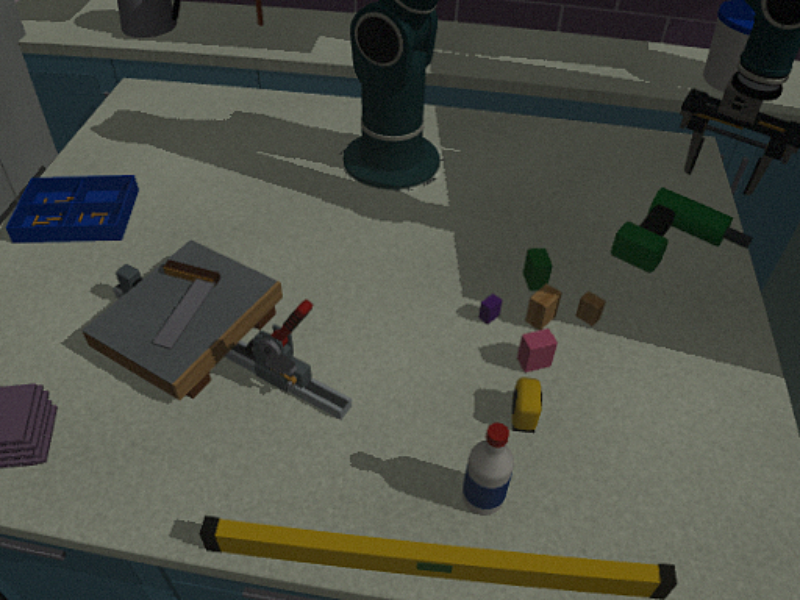

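View pics/top0.png

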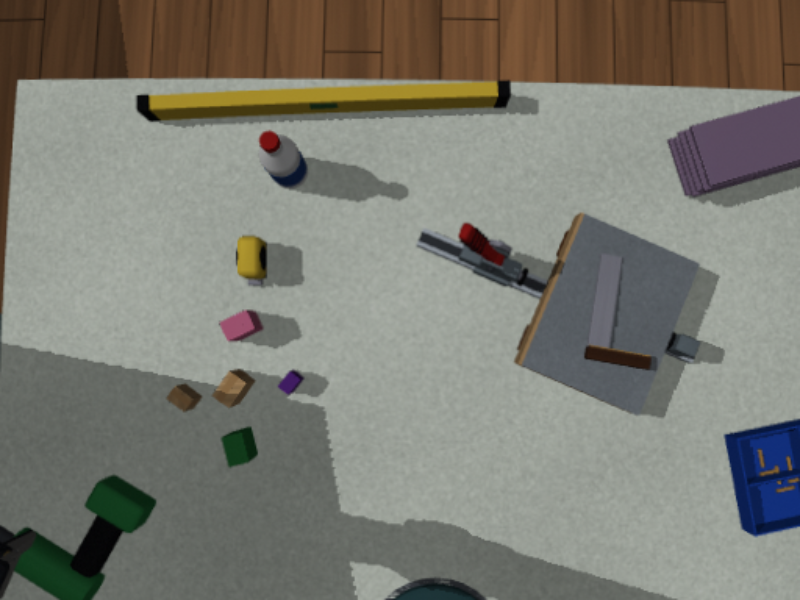

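The scene image (800 px wide) shows five block-like things:
- wooden, larger: (543,306)
- brown, smaller: (591,308)
- purple: (490,308)
- green: (537,268)
- pink: (537,350)

I choose the larger wooden one, at (233,387) in the top view. The lipping's top corners are at about (582,213) and (518,362) in the top view. Next I'll locate the block and the job, then look from above the block.

```bash
cat > h.py <<'E'
from bench import robot
import cv2,numpy as np
from scipy.optimize import least_squares
from scipy.spatial.transform import Rotation as R
def proj(k,X):
    return cv2.projectPoints(np.atleast_2d(np.asarray(X,float)),cv2.Rodrigues(k["R"])[0],k["t"],k["K"],np.array(k["dist_coeffs"],float))[0][:,0]
def toplane(k,uv,z):
    n=cv2.undistortPoints(np.array([[uv]],float),k["K"],np.array(k["dist_coeffs"],float))[0,0]
    d=k["R"].T@np.r_[n,1]; o=-k["R"].T@k["t"]
    return o+d*(z-o[2])/d[2]
def tri(obs): # [(k,uv)]
    return least_squares(lambda X:np.concatenate([proj(k,X)[0]-uv for k,uv in obs]),[.45,.1,.05])
def jobw(p,j): # p=(x,y,yaw of job x axis)
    c,s=np.cos(p[2]),np.sin(p[2]); j=np.atleast_2d(j)
    return np.c_[p[0]+c*j[:,0]-s*j[:,1],p[1]+s*j[:,0]+c*j[:,1],j[:,2]]
def fitjob(obs,p0): # [(k,jobpt,uv,weight)]
    f=lambda p:np.concatenate([(proj(k,jobw(p,j))[0]-uv)*w for k,j,uv,w in obs])
    return least_squares(f,p0,loss="soft_l1")
def down(yaw): # tool z down, tool y axis at world angle yaw
    y=np.array([np.cos(yaw),np.sin(yaw),0]);z=np.array([0,0,-1.])
    return R.from_matrix(np.c_[np.cross(y,z),y,z]).as_quat()
E
python3 - <<'E'
from h import *
S,T=robot.calibration("scene"),robot.calibration("top")
g=1/1.5625
pts=[(S,[0,0,0],[150.1,224]),(S,[0,.019,.022],[155.9,221]),(S,[0,.04,.047],[160.3,218.5]),(S,[0,.1,.1],[176.4,219.6]),
(T,[0,0,0],[345.3,184.1]),(T,[0,.019,.022],[340.4,181.8]),(T,[0,.04,.047],[335.5,177.8]),(T,[0,.1,.1],[313.3,163.6]),
(T,[.13,0,.06],[582*g,213*g]),(T,[-.13,0,.06],[518*g,362*g])]
r=fitjob([(*p,1) for p in pts],[.5,-.15,-.4]);print(r.x,r.cost);print(np.round(r.fun.reshape(-1,2),1).tolist())
def ang(th): e=np.radians(65)-th; return [0,.1+.095*np.cos(e),.1+.095*np.sin(e)]
for th in (0,.1,.18): print(th,proj(S,jobw(r.x,ang(th))),proj(T,jobw(r.x,ang(th))))
for a,b in [([346.6,197.5],[148,248.7]),([381.4,196.9],[119.2,254.2])]:
    q=tri([(S,a),(T,b)]);print(q.x,q.cost)
q=tri([(S,[346.6,197.5]),(T,[148,248.7])]).x
st=robot.get_state();yaw=R.from_quat(st["tcp_rot"]).as_matrix()[:,1];print("tool y",yaw)
print(robot.solve_ik([q[0],q[1],.23],down(np.arctan2(yaw[1],yaw[0]))))
k=robot.calibration("wrist"); print("cam offset in tool", R.from_quat(st["tcp_rot"]).as_matrix().T@(-k["R"].T@k["t"]-st["position"]), k["K"][0])
E
```

```text
[ 0.59291125 -0.16599429 -0.41338717] 12.139838206787044
[[0.6, 2.1], [-0.8, 2.8], [-0.2, 2.6], [0.3, -2.1], [0.3, 1.5], [0.4, -0.0], [-0.3, -0.4], [3.1, 1.0], [-0.2, -0.2], [-2.2, 0.5]]
0 [[187.11991542 199.60445153]] [[305.16996361 151.50134991]]
0.1 [[190.329442   202.56546187]] [[301.35077714 150.20518094]]
0.18 [[192.79211109 205.04976156]] [[298.44322513 149.29153364]]
[0.42182284 0.3350252  0.02272732] 0.8353784547238016
[0.40463018 0.41952658 0.01951635] 9.471238416557703
tool y [3.92045374e-01 9.19945881e-01 1.55693017e-05]
[-0.798103    0.26175818  0.07689573  1.86518609 -0.02339658  1.01550981
  0.4564616 ]
cam offset in tool [ 0.06721767  0.00080094 -0.17221117] [334.87364097   0.         254.77708632]
```

```bash
python3 - <<'E'
from h import *
q=np.array([.422,.335,.03])
st=robot.get_state();M=R.from_quat(st["tcp_rot"]).as_matrix()
k=robot.calibration("wrist"); off=-k["R"].T@k["t"]-st["position"]; d=k["R"][2]; print("axis in tool",M.T@d)
z=.2; c=off[2]+z; s=(q[2]-c)/d[2]; p=q-d*s-off; p[2]=z; print(p)
robot.movep(p,st["tcp_rot"]); 
k=robot.calibration("wrist");im=robot.read_camera("wrist")
cv2.imwrite("pics/w1.png",cv2.resize(im[:,:,::-1],(800,600))); np.savez("w1.npz",**k)
for r in robot.landmark_of("block_mid","wrist"): print(r["location"],r["score"],toplane(k,r["location"],.03))
print(robot.get_state()["t"])
E
```

```text
axis in tool [-2.42410443e-01  3.82598900e-04  9.70173712e-01]
[0.40480683 0.34130685 0.2       ]
[252.6, 200.2] 0.84 [0.42447406 0.3331003  0.03      ]
[182.2, 239.1] 0.84 [0.4348285  0.24509766 0.03      ]
[277.2, 282.4] 0.78 [0.52377231 0.32102435 0.03      ]
[206.8, 120.2] 0.76 [0.33041587 0.32333489 0.03      ]
[319.2, 150.9] 0.7 [0.40316211 0.41621866 0.03      ]
2.3417
```

View pics/w1.png

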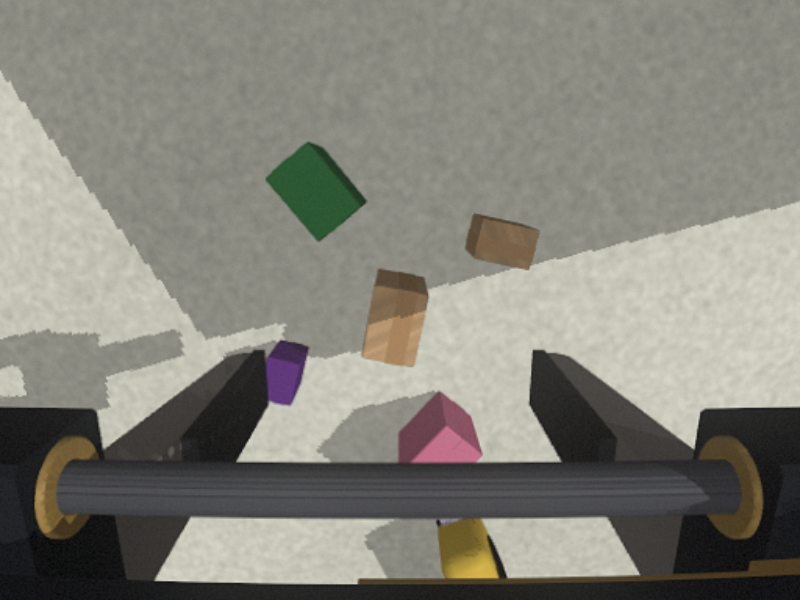

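The wrist view shows the larger wooden block at about (397,318) in the 800 px image, with green, purple, pink and the small brown block as its neighbours. Next is the close crop.

```bash
python3 - <<'E'
import cv2
im=cv2.imread("pics/w1.png")[250:385,320:540]
cv2.imwrite("pics/w1c.png",cv2.resize(im,None,fx=3.6,fy=3.6,interpolation=cv2.INTER_CUBIC))
E
```

```text
(no output)
```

View pics/w1c.png

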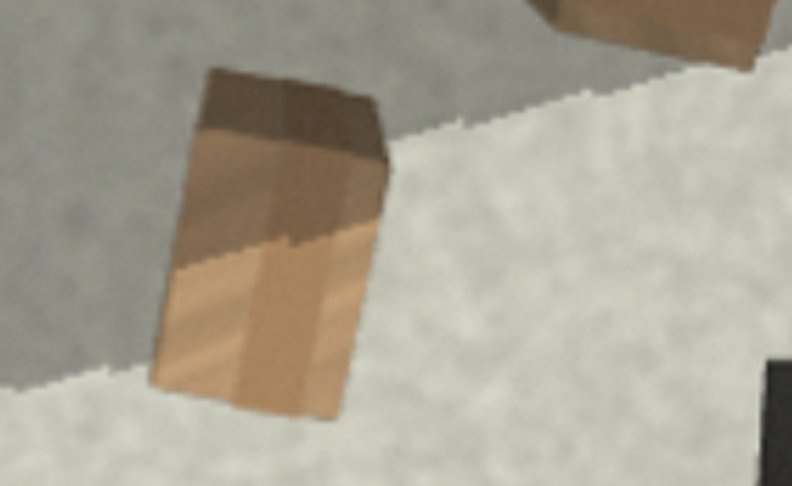

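```bash
python3 - <<'E'
from h import *
k=dict(np.load("w1.npz"))
c=(np.array([(197,128),(388,160),(338,420),(152,384)])/3.6+[320,250])/1.5625
for z in (.06,.048,.034):
    P=np.array([toplane(k,u,z) for u in c]); e=np.roll(P,-1,0)-P
    print(z,np.round(np.linalg.norm(e,axis=1),4),np.round(P.mean(0),4),np.round(np.arctan2(e[:,1],e[:,0]),3))
T=robot.calibration("top")
# top-face silhouettes: also predicted base corners
P=np.array([toplane(k,u,.034) for u in c]);P[:,2]=0;print((proj(k,P)*1.5625-[320,250])*3.6)
P=np.array([toplane(k,u,.06) for u in c]);P[:,2]=0;print((proj(k,P)*1.5625-[320,250])*3.6)
E
```

```text
0.06 [0.0329 0.0476 0.0333 0.0465] [0.4254 0.3328 0.06  ] [ 1.    -0.573 -2.175  2.559]
0.048 [0.0341 0.0494 0.0346 0.0483] [0.4285 0.3314 0.048 ] [ 1.    -0.573 -2.175  2.559]
0.034 [0.0356 0.0516 0.0361 0.0504] [0.4322 0.3297 0.034 ] [ 1.    -0.573 -2.175  2.559]
[[204.0772141   93.69619338]
 [378.44927585 123.0480098 ]
 [332.97715449 362.40462121]
 [162.62188905 329.16235495]]
[[209.5333377   67.26252765]
 [371.08047309  94.55207046]
 [329.07666333 317.71025748]
 [170.86354292 286.64571935]]
```

Corner fit: the block stands upright (the z = 60 plane gives a 33×47 mm top), centre about (0.425, 0.333), x axis at -0.578 rad. Now a close look at the gap, with the tool in the placing orientation.

```bash
python3 - <<'E'
from h import *
p=[.5929,-.1660,-.4134]; yaw=p[2]+np.pi
Q=down(yaw);M=R.from_quat(Q).as_matrix()
q=jobw(p,[0,.02,.05])[0]; off=M@[.0672,.0008,-.1722]; d=M@[-.2424,.0004,.9702]
z=.26; s=(q[2]-off[2]-z)/d[2]; t=q-d*s-off; t[2]=z; print(t)
for a,b in ((t,yaw),([.425,.333,.2],2.563)): print(robot.solve_ik(a,down(b)))
robot.movep(t,Q)
k=robot.calibration("wrist");im=robot.read_camera("wrist"); np.savez("w2.npz",**k)
for n in ["job","gap_floor","pad","lever_pivot","lever_grip"]:
    print(n,[(np.round(r["location"],1).tolist(),round(r["score"],2)) for r in robot.landmark_of(n,"wrist")])
X=[[0,0,0],[0,.019,.022],[0,.04,.047],[0,.1,.1],[.13,0,.06],[-.13,0,.06],[.05,0,.06],[-.05,0,.06]]
print(np.round(proj(k,jobw(p,X)),1).tolist())
cv2.imwrite("pics/w2.png",cv2.resize(im[:,:,::-1],(800,600))); print(robot.get_state()["t"])
E
```

```text
[ 0.59044624 -0.17397717  0.26      ]
[ 1.054926    0.76863485 -1.32159312  1.59006426  0.75535692  1.38445427
  2.37985934]
[-0.59840462  0.30829651 -0.15419338  1.88012922  0.05702472  0.95736693
  1.78471359]
job [([254.2, 170.5], 0.62)]
gap_floor [([256.3, 187.2], 0.56)]
pad [([257.3, 210.0], 0.55)]
lever_pivot [([256.1, 277.6], 0.56)]
lever_grip [([257.3, 369.4], 0.95)]
[[255.4, 170.9], [255.4, 188.8], [255.4, 210.5], [255.3, 277.0], [141.3, 179.7], [369.7, 180.1], [211.3, 179.7], [299.7, 179.9]]
4.625
```

View pics/w2.png

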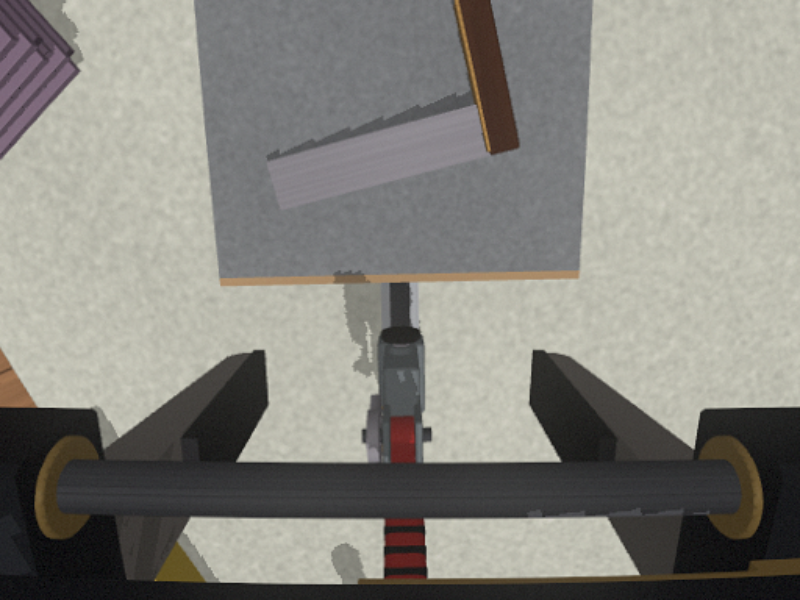

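The lipping's outer top edge runs from (220,286) to (579,278) in the 800 px image. The rail and black pad are at about (400,335), and the lever lies straight below. This gives a small yaw correction. Refit the job, then grasp the block.

```bash
python3 - <<'E'
from h import *
k=dict(np.load("w2.npz")); g=1/1.5625
L=[([0,0,0],[254.2,170.5],1),([0,.019,.022],[256.3,187.2],1),([0,.04,.047],[257.3,210],1),([0,.1,.1],[256.1,277.6],1),
([.13,0,.06],[220*g,286*g],2),([-.13,0,.06],[579*g,278*g],2)]
r=fitjob([(k,j,np.array(u),w) for j,u,w in L],[.593,-.166,-.413]);print(r.x,np.round(r.fun.reshape(-1,2),1).tolist())
np.save("job.npy",r.x)
B=np.array([.4254,.3328]); Q=down(2.563)
robot.movep([*B,.19],Q); robot.servo_line([*B,.042-.019],feed=.12)
print(robot.get_state()["contact_force"])
robot.grab(25); s=robot.get_state();print(s["gripper_width"]*92,s["gripper_force"],s["contact_force"],s["position"])
robot.servo_line([*B,.30],feed=.2)
s=robot.get_state();print(s["t"],s["gripper_width"]*92,s["contact_force"])
E
```

```text
[ 0.59322694 -0.16575577 -0.38918228] [[1.1, 0.7], [-0.7, 1.9], [-1.3, 0.8], [1.3, -0.3], [1.2, -0.7], [-1.8, -0.4]]
[ 0.00189059 -0.57300578 -0.49602929]
47.62770146669251 24.976773262023926 [-0.44688529 -0.61443919  0.99021949] [0.42534802 0.3328208  0.02300624]
10.375 47.90814499539744 [ 0.37842186 -0.30177144 -0.94637825]
```

```bash
python3 - <<'E'
from h import *
p=np.load("job.npy"); Q=down(p[2]+np.pi); c=jobw(p,[0,.019,0])[0]
robot.movep([c[0],c[1],.30],Q); robot.servo_line([c[0],c[1],.113],feed=.15)
k=robot.calibration("wrist");im=robot.read_camera("wrist"); np.savez("w3.npz",**k)
s=robot.get_state(); M=R.from_quat(s["tcp_rot"]).as_matrix(); print(s["t"],s["position"]-c,s["contact_force"])
X=np.array([[x,y,-.037] for x,y in ((.017,.024),(.017,-.024),(-.017,-.024),(-.017,.024))])
print("top face",np.round(proj(k,s["position"]+X@M.T)*1.5625).tolist())
J=[[.05,0,.06],[-.05,0,.06],[.05,-.006,.06],[-.05,-.006,.06],[.13,0,.06],[-.13,0,.06],[.015,.04,.047],[-.015,.04,.047]]
print("lip",np.round(proj(k,jobw(p,J))*1.5625).tolist())
cv2.imwrite("pics/w3.png",cv2.resize(im[:,:,::-1],(800,600)))
E
```

```text
13.6833 [6.18979894e-04 1.03189246e-05 1.14012128e-01] [-0.42307899 -0.24949692 -0.33115786]
top face [[487.0, 363.0], [312.0, 363.0], [317.0, 473.0], [482.0, 473.0]]
lip [[288.0, 287.0], [514.0, 287.0], [287.0, 274.0], [515.0, 274.0], [112.0, 287.0], [691.0, 287.0], [370.0, 362.0], [432.0, 362.0]]
```

View pics/w3.png

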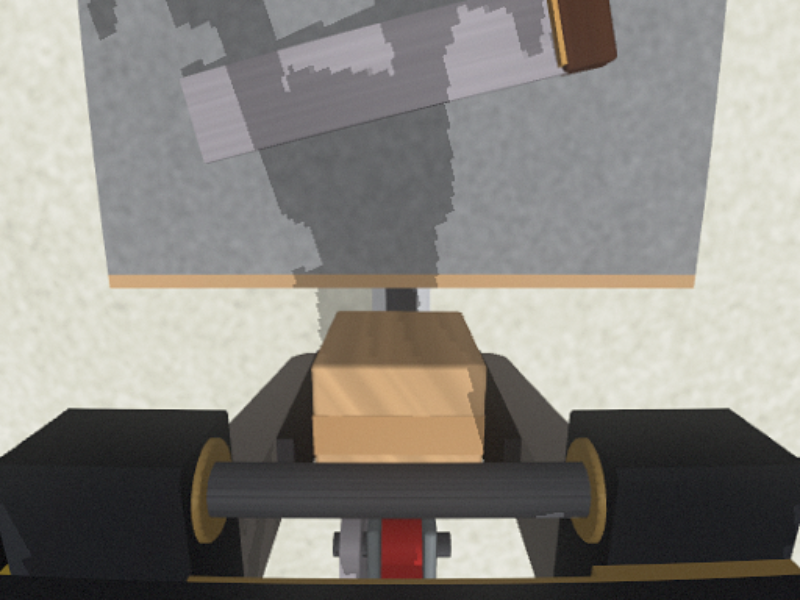

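The block's top front edge is at row 367 (predicted 363, so it sits about 1.2 mm towards the lever). The lipping edge is at row 288 (predicted 287) and the yaw is square. I'll lower it with a slight shift, guarded by force.

```bash
python3 - <<'E'
from h import *
p=np.load("job.npy"); c=jobw(p,[0,.0182,0])[0]
def f(): s=robot.get_state(); return round(s["t"],2),np.round(s["position"],4),np.round(s["contact_force"],2)
robot.servo_line([c[0],c[1],.105],feed=.1)
hit=robot.servo_line([c[0],c[1],.051],feed=.06,threshold=5); print(hit,f())
if not hit:
    hit=robot.servo_line([c[0],c[1],.040],feed=.015,threshold=2.5); print(hit,f())
    if hit and robot.get_state()["position"][2]<.049:
        robot.release(); robot.sleep(.3); print(f())
        robot.servo_line([c[0],c[1],.15],feed=.15); 
        im=robot.read_camera("wrist"); k=robot.calibration("wrist"); np.savez("w4.npz",**k)
        cv2.imwrite("pics/w4.png",cv2.resize(im[:,:,::-1],(800,600)))
        J=[[x,.019+y,.082] for x,y in ((.024,-.017),(-.024,-.017),(-.024,.017),(.024,.017))]
        print(np.round(proj(k,jobw(p,J))*1.5625).tolist(),f())
E
```

```text
False (14.98, array([ 0.6005, -0.1489,  0.0514]), array([ 0.24, -0.11, -0.18]))
True (15.47, array([ 0.6002, -0.149 ,  0.045 ]), array([-1.64,  0.06,  4.13]))
(16.56, array([ 0.5996, -0.149 ,  0.0442]), array([-0.24,  0.74,  1.11]))
[[346.0, 289.0], [449.0, 289.0], [447.0, 358.0], [348.0, 358.0]] (17.47, array([ 0.5994, -0.1491,  0.1488]), array([-0.55, -0.47,  0.21]))
```

View pics/w4.png

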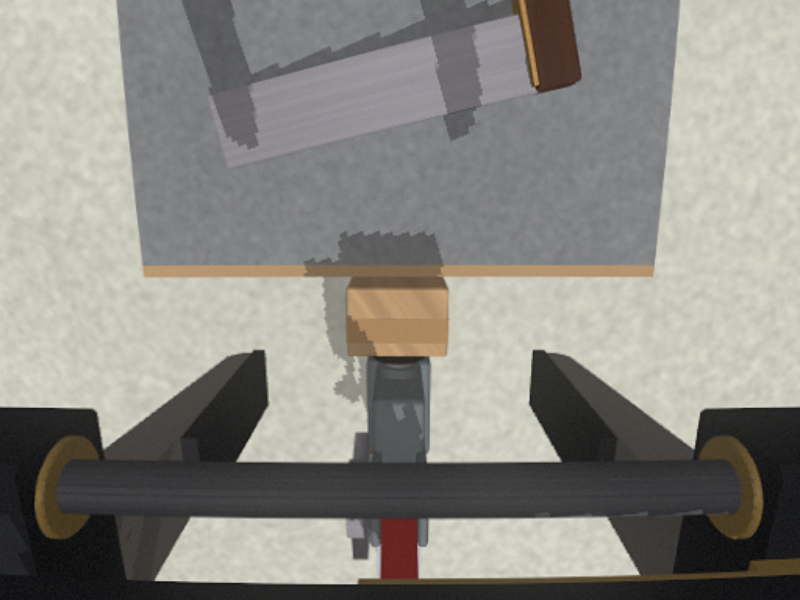

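The block stands square in the gap: its top face spans columns 346–448 and rows 290–355, as predicted, and it's clear of lipping and pad. Now the lever: shut the fingers, approach its inner face and press to the first click.

```bash
cat > lev.py <<'E'
from h import *
p=np.load("job.npy"); ROT=jobw([0,0,p[2]],np.eye(3)).T
H,W=.008,.010   # half grip thickness, half fingertip width
def tcp(th,r=.095):
    e=np.radians(65)-th
    return jobw(p,[0,.1+r*np.cos(e)-H*np.sin(e)-W,.1+r*np.sin(e)+H*np.cos(e)])[0]
def theta(pos):
    j=ROT.T@(pos-[p[0],p[1],0]); a,b=j[1]+W-.1,j[2]-.1
    return np.radians(65)-(np.arctan2(b,a)-np.arcsin(H/np.hypot(a,b)))
def meas(f0):
    s=robot.get_state(); th=theta(s["position"]); e=np.radians(65)-th
    f=ROT.T@(s["contact_force"]-f0)
    return th,-(f[1]*np.sin(e)-f[2]*np.cos(e)),s["t"]
def press(th,f0,clicks,step=.015,limit=1.0,arm=4.5,drop=2.5):
    peak=0;n=0;log=[]
    while th<limit:
        th+=step; robot.servo_line(tcp(th),feed=.05); a,F,t=meas(f0); log.append((round(float(th),3),round(float(a),3),round(float(F),1),round(t,1)))
        peak=max(peak,F)
        if peak>arm and F<peak-drop:
            n+=1; print("click",n,log[-1],"peak",round(peak,1)); peak=0
            if n==clicks: break
    print(log); return th
E
python3 - <<'E'
from lev import *
robot.grab(10)
q=robot.get_state()["position"]; robot.servo_line([q[0],q[1],.26],feed=.2)
a=jobw(p,[0,.098,.26])[0]; robot.servo_line(a,feed=.15)
robot.servo_line(tcp(-.15),feed=.12); robot.sleep(.2)
s=robot.get_state(); f0=s["contact_force"]; np.save("f0.npy",f0); print(s["t"],f0,theta(s["position"]),s["gripper_width"])
print(press(-.15,f0,1,step=.02,limit=.48))
E
```

```text
21.1083 [-0.43835754 -0.84140777  0.74561515] -0.15120415960496936 0.005771371026251026
click 1 (0.25, 0.248, 3.9, 26.1) peak 7.1
[(-0.13, -0.129, -0.7, 21.4), (-0.11, -0.108, -1.2, 21.6), (-0.09, -0.088, -2.3, 21.9), (-0.07, -0.068, -1.3, 22.1), (-0.05, -0.049, -1.2, 22.4), (-0.03, -0.029, -1.3, 22.6), (-0.01, -0.009, -0.5, 22.9), (0.01, 0.011, -1.0, 23.1), (0.03, 0.032, -0.6, 23.4), (0.05, 0.052, -1.4, 23.6), (0.07, 0.066, 0.4, 23.9), (0.09, 0.092, -1.1, 24.1), (0.11, 0.106, 2.1, 24.4), (0.13, 0.132, 1.0, 24.6), (0.15, 0.156, -0.3, 24.9), (0.17, 0.171, 1.5, 25.1), (0.19, 0.19, 2.6, 25.4), (0.21, 0.21, 2.6, 25.6), (0.23, 0.222, 7.1, 25.9), (0.25, 0.248, 3.9, 26.1)]
0.24999999999999997
```

The force drop at 0.25 is too early for a click; it's just the first tooth and settling noise. I'll continue with averaged force readings and use the full profile.

```bash
cat >> lev.py <<'E'
def run(th,f0,end,step):
    log=[]
    while th<end-1e-6:
        th+=step; robot.servo_line(tcp(th),feed=.06); v=[]
        for _ in range(3): robot.sleep(.04); v.append(meas(f0)[:2])
        a,F=np.mean(v,0); log.append((round(float(th),3),round(float(a),3),round(float(F),1)))
    print(*log,robot.get_state()["t"]); return th
E
python3 - <<'E'
from lev import *
print(run(.25,np.load("f0.npy"),.63,.02))
E
```

```text
(0.27, 0.27, 4.0) (0.29, 0.283, 7.7) (0.31, 0.307, 6.1) (0.33, 0.326, 5.8) (0.35, 0.362, -1.2) (0.37, 0.372, -1.1) (0.39, 0.389, 1.2) (0.41, 0.403, 4.8) (0.43, 0.424, 4.8) (0.45, 0.436, 8.2) (0.47, 0.459, 6.1) (0.49, 0.482, 5.4) (0.51, 0.5, 6.8) (0.53, 0.532, 0.3) (0.55, 0.551, 0.2) (0.57, 0.566, 4.3) (0.59, 0.591, 2.9) (0.61, 0.605, 6.4) (0.63, 0.617, 10.3) 33.2333
0.6300000000000003
```

Clear clicks showed at about 0.35 and 0.53 on my scale (true angle is about 0.025 more). Next: past the third, then finer steps towards the fourth.

```bash
python3 - <<'E'
from lev import *
f0=np.load("f0.npy"); th=run(.63,f0,.79,.02); print(run(th,f0,.84,.01))
E
```

```text
(0.65, 0.642, 7.3) (0.67, 0.663, 7.9) (0.69, 0.685, 6.3) (0.71, 0.715, -0.5) (0.73, 0.73, 1.8) (0.75, 0.744, 5.6) (0.77, 0.762, 5.9) (0.79, 0.782, 7.3) 36.2333
(0.8, 0.79, 7.9) (0.81, 0.797, 9.6) (0.82, 0.803, 11.9) (0.83, 0.808, 14.5) (0.84, 0.82, 13.1) 38.1083
0.8400000000000002
```

```bash
python3 - <<'E'
from lev import *
f0=np.load("f0.npy"); th=.84; clicked=False
while th<.945:
    th+=.01; robot.servo_line(tcp(th),feed=.05); v=[]
    for _ in range(3): robot.sleep(.05); v.append(meas(f0)[:2])
    a,F=np.mean(v,0); print(round(th,3),round(a,3),round(F,1))
    if F<3 and th>.855: clicked=True
    if clicked and F>4.5: break
robot.sleep(.4); print(meas(f0)); im=robot.read_camera("scene"); cv2.imwrite("pics/s5.png",cv2.resize(im[150:270,90:250,::-1],(800,600),interpolation=cv2.INTER_CUBIC))
for _ in range(4): robot.sleep(.1); print(meas(f0))
E
```

```text
0.85 0.836 9.3
0.86 0.84 12.5
0.87 0.845 15.1
0.88 0.867 6.8
0.89 0.876 8.4
0.9 0.895 4.1
0.91 0.904 4.8
0.92 0.911 7.0
0.93 0.917 9.1
0.94 0.922 11.4
0.95 0.937 9.0
(np.float64(0.9381517576495655), np.float64(9.607625462715616), 42.9083)
(np.float64(0.9379091195224123), np.float64(8.639677245781481), 43.0583)
(np.float64(0.9378908260725807), np.float64(8.7844925858194), 43.1583)
(np.float64(0.9379269076737462), np.float64(7.715040193054667), 43.2583)
(np.float64(0.9381544413205004), np.float64(7.247646956763288), 43.3583)
```

View pics/s5.png

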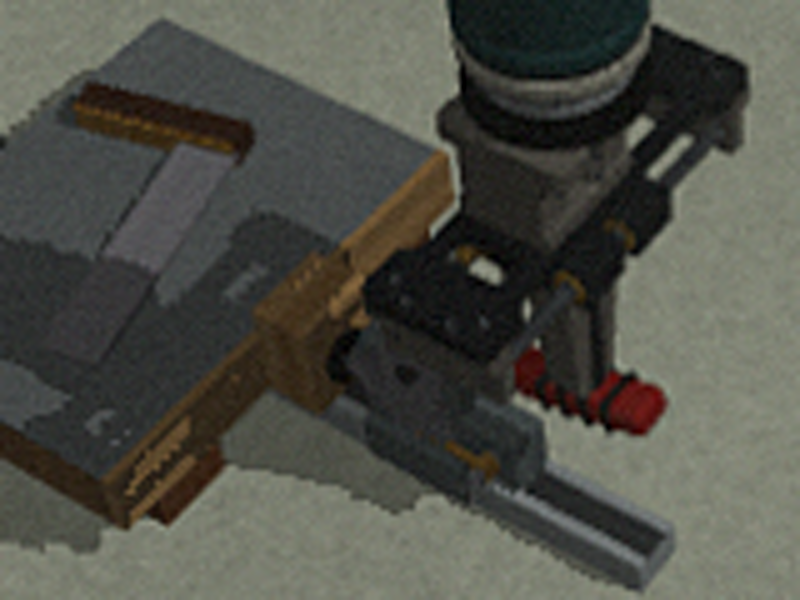

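The picture shows the lever nearly level under the fingertips, and the block upright between lipping and pad. The force drop at about 0.885 on my scale fits the fourth click, but it was softer than the others. To confirm, I'll back off: after the fourth click the lever must rest at about 0.87 on my scale. Then I'll re-press within the range already reached.

```bash
python3 - <<'E'
from lev import *
f0=np.load("f0.npy")
def m():
    v=[]
    for _ in range(3): robot.sleep(.05); v.append(meas(f0)[:2])
    a,F=np.mean(v,0); print(round(a,3),round(F,1)); return F
for th in (.92,.90,.88,.86,.84,.80): robot.servo_line(tcp(th),feed=.06); m()
robot.sleep(.2); m(); print("--")
for th in (.83,.85,.87,.88,.89,.90,.91,.92,.93,.94):
    robot.servo_line(tcp(th),feed=.06); 
    if m()>6 and th>.885: break
robot.sleep(.5); m(); m(); print(robot.get_state()["t"],robot.get_state()["contact_force"]-f0)
E
```

```text
0.911 6.8
0.897 3.8
0.882 0.5
0.863 -0.9
0.84 -1.1
0.799 -1.6
0.801 -0.7
--
0.831 -0.6
0.85 -0.8
0.87 -1.1
0.879 -0.2
0.886 2.9
0.898 4.2
0.907 5.5
0.914 6.9
0.914 6.8
0.914 6.7
50.1083 [-1.61419784 -0.26005983  6.40959515]
```

Contact is lost and regained at about 0.88, which is the rest angle after the fourth click. The push is steady at about 6.7 N at 0.914, well short of the fifth click.

```bash
python3 -c "
from bench import robot
print(robot.hand_in())"
```

```text
the job is handed in; nothing more can be done
None
```

I've handed the job in: the block stands on end in the gap, the lever is at its fourth click (about 0.91 rad by my estimate), and the shut fingers are holding it there with about 6.7 N; the hand-in call gave no verdict.

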